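# Sort the bathroom shelf and empty the lantern

### The job

Tidy the bathroom shelf: put both block batteries - the loose one and the one you have to draw sideways out of the lantern's foot - flat side by side inside the rectangular steel tray, lay the bar of soap flat inside the rectangular ceramic dish, and set the grey scrubber, knob up, in the round saucer. Everything must lie flat on the floor of its tray or dish, not on the rim, and the soap pump and the spray bottle must stay standing where they are.

Things in the scene. Friction and masses are not known exactly. Their poses are not given: they have to be found in the camera images.
- battery_tray: Fixed shallow rectangular stainless steel tray for used batteries, 80 (its x) by 156 (its y) mm outside, 74 by 150 mm inside; floor 4 mm above the shelf, rim 6 mm above the floor (10 mm above the shelf). Origin: centre of its underside, on the shelf; z up. Two batteries fit side by side, long sides along the tray's x.
- soap_dish: Fixed rectangular white ceramic soap dish with grey drain lines, 84 (its x) by 114 (its y) mm outside, 72 by 102 mm inside; floor 6 mm above the shelf, rim 4 mm above the floor. Origin: centre of its underside, on the shelf; z up. The soap fits only with its long side along the dish's y (either way round).
- saucer: Fixed round white ceramic saucer, 98 mm across, flat floor 84 mm across and 6 mm above the shelf, rim 12 mm above the shelf. Origin: centre of its underside, on the shelf; z up.
- lantern: White lantern fixed on its side, long axis = its x, 56 mm wide, 52 high (61 at the switch). Origin: on the shelf under its middle; foot face at x = -60 mm, handle to x = +90. A roofed battery bay 31 mm wide, 22.5 high, 24 deep opens only in the foot face (towards -x, roughly the robot); its floor, 8 mm above the shelf, runs on outside as an 18 mm wide ledge to x = -92.
- cell_lantern: Grey block battery with two snap terminals, 48.5 (its x) by 26.5 (y) by 17.5 mm (z), 46 g. Lies flat, partly in the lantern's bay, its x along the lantern's x: the -x end (terminals), about 30 mm, sticks out over the ledge. It slides freely and must come about 22 mm further out along the lantern's -x before it can be lifted. Origin: centre of its underside.
- cell_loose: The same kind of grey block battery, 48.5 (its x) by 26.5 (its y) by 17.5 mm (its z), 46 g, lying flat on the shelf. Origin: centre of its underside.
- soap: Pale bar of soap with rounded edges, 46 (its x) by 75 (its y) by 26 mm high, about 95 g. Origin: centre of its underside.
- scrubber: Grey round scrubber, 60 mm across and 16 mm thick, with an upright round knob 26 mm across in its middle, from 22 to 44 mm above its underside; about 60 g. Origin: centre of its underside; z up through the knob.
- pump: Stainless steel soap pump, bystander, 62 mm across, 160 mm high, standing loose at one side of the shelf. Origin: centre of its underside.
- spray: Clear spray bottle with a grey trigger head, bystander, 60 mm across, 176 mm high, standing loose at one side of the shelf. Origin: centre of its underside.
There are look-alikes about, which are no part of the job. Of the things that look like the soap, take the one that is nearest to the robot's base at the start.

How it is judged:
By the outcome, as a careful person would: the job done as asked, in the order asked, and still so for the second after the job is handed in, with the robot touching nothing.
It also fails if it takes over 96 s, if anything falls off the work surface, if the arm or the gripper's body presses on something with over 40 N, if the wrist force passes 120 N, or if a joint passes its speed limit or range.

### The arm

A 6-joint arm with a two-finger parallel gripper is mounted at the origin on the work surface. World frame = base frame: x ahead of the robot, y to its left, z up, the work surface at z = 0. Lengths are in m, angles in degrees, forces in N, time in s.
With the tool pointing down it reaches from about 0.35 to 0.875 m from the base axis. Payload 4.2 kg.
Tool frame: the origin (TCP) lies midway between the tips of the shut fingers; the grasp point (between the pads) lies 19 mm behind it; y points along the fingers, z is the direction in which the jaws open and shut, and the axes are right-handed (so a half turn about y gives the same grasp; the last joint's range is limited). The gripper opens to 87 mm and grips with 3 to 60 N. Pads are 19 mm wide; open, the fingers measure 117 mm over their backs; the gripper's body (75 mm by 190 mm) begins 51 mm behind the grasp point.
Start: joints at [-54.053, 22.042, 0.453, 0, -68.411, -14.817], TCP at [0.225, -0.583, 0.223] pointing down, gripper open.
Joint ranges: [-179.83, 179.83], [-69.29, 118.12], [-61.27, 80.66], [-181.25, 117.63], [-171.15, -9.14], [-177.46, 177.46]. Speed limits (degrees/s): [159.86, 159.86, 180, 180, 180, 180].

### API

Orientations are given as [roll, pitch, yaw] about the fixed x, y, z axes, in that order (R = Rz(yaw) Ry(pitch) Rx(roll)).
In Python, from workcell import env gives the robot as it stands. The module is installed in compiled form; this text tells all that it offers. Calls block until the motion is done:
- env.goto(position, orientation): joint-space move of the TCP to a pose.
- env.move_straight(position, rotation=None, rate=0.15, force_limit=None): straight line of the TCP; rotation=None keeps the orientation; rate is the mean speed in m/s. With force_limit (N) it stops when the force on the tool has changed by that much, and returns True; else False.
- env.set_joints(angles): joint-space move.
- env.gripper_to(opening, grasp_force=None): opening from 0.0 (shut) to 1.0 (fully open); grasp_force is the grip in N (None keeps the last); returns when the fingers have stopped.
- env.dwell(seconds).
- env.inverse_kinematics(position, orientation): joint angles nearest the present ones, or None.
- env.read_state(): the state.
- env.grab_frame(name): name is "side" or "top" or "wrist"; returns a dict with "image" (384x512x3 uint8, blue, green, red), "fx", "fy", "cx", "cy" (pixels), "position" and "orientation" of the camera in the world. Camera axes: x right, y up, looking along -z (the intrinsics and any distortion apply to the point x, -y, -z); pixel columns grow to the right and rows downward; lengths in m; the calibration is good to about 2 mm. A picture is of the moment at which its call begins. There is no depth.
A pose or a line that the arm cannot do raises env.Unreachable and nothing moves.
- env.close_job(): hands the job in, once; it reports no verdict.
Trained networks look in a picture, given as the dict that the camera call returned (one of the last four; its "shot" number tells which), for a name from the list of things; names that differ only in an ending like _2 or _b are one class to them, and where a whole thing is asked for, a point or a joint stands for the part that bears it (a point fixed in the world has none). Each returns a list of dicts, best first, with "score" (0 to 1); they miss things now and then, are a little off and sometimes report something else, mostly with a low value. They report only what shows in the picture. A call takes as long as a camera call. They do not tell look-alikes from the thing itself.
- env.search_frame(picture, thing): "xyz" ([x, y, z] in m, in world coordinates, good to about 4 mm: the middle of the surface that is visible of it).
- env.trace(picture, thing): "mask" (384x512 bool, what is visible of it).
The state is a dict: "clock": time; "joint_positions": joint angles; "qvel": joint speeds; "joint_torque": joint torques, N m; "position": TCP position; "tool_rot": TCP orientation; "force": force on the tool from outside, world axes, zero at the start; "wrist_torque": the same for the moment, N m; "opening": opening from 0.0 (shut) to 1.0 (fully open).
Only numpy, scipy, OpenCV 4.12 (cv2) and the standard library are available. Lean on these libraries where they do the work, as an engineer would, in place of code of your own. Each camera call takes 0.05 s, during which the arm holds its last target.

## Working session

There is one attempt and no reset: what is moved stays moved. The work goes in short steps, each a Python script; the robot and the scene stay as the last script left them, time stands still between calls to the robot, and variables do not carry over. Pictures are saved under pics/ and viewed, and the job is handed in when it is done.

```bash
ls; mkdir -p pics
python3 - <<'E'
from workcell import env
import cv2
s=env.read_state();print(s)
for n in ("side","top","wrist"):
    f=env.grab_frame(n); cv2.imwrite(f"pics/a_{n}.png",f["image"]); print(n,{k:v for k,v in f.items() if k!="image"})
E
```

```text
pics
{'clock': 0.0, 'joint_positions': array([-5.40522089e+01,  2.20907801e+01,  3.78709476e-01, -2.97822753e-02,
       -6.84124016e+01, -1.48155977e+01]), 'qvel': array([ 0.05646317, -0.05473561,  0.04511563, -0.14025027,  0.02116762,
       -0.07463654]), 'joint_torque': array([-9.86023078e-04, -3.90658414e+01,  1.87407249e+01,  4.21989441e+00,
        1.09857885e-02, -1.84609767e-04]), 'position': array([ 0.22510941, -0.58238814,  0.22145006]), 'tool_rot': array([-8.98725881e+01,  5.07986354e-03,  2.11212114e+01]), 'force': array([ 0.11453199, -0.69361851, -0.44533555]), 'wrist_torque': array([-0.02902634, -0.0341473 , -0.06098012]), 'opening': 0.9960475910749291}
side {'fx': 465.49051179096483, 'fy': 465.49051179096483, 'cx': 260.43060057388755, 'cy': 192.73843933544424, 'position': array([-0.068878  , -0.69038698,  1.17622298]), 'orientation': array([ 40.08943669,   0.85245331, -40.01796879]), 'shot': 1}
top {'fx': 390.3610545428521, 'fy': 390.3610545428521, 'cx': 262.25330525860346, 'cy': 193.3467541192904, 'position': array([0.3230098 , 0.06347437, 1.35684648]), 'orientation': array([  7.76851837,  -0.35030602, -89.0828826 ]), 'shot': 2}
wrist {'fx': 268.5052377554752, 'fy': 268.5052377554752, 'cx': 255.34883151119385, 'cy': 186.6052073542592, 'position': array([ 0.14757899, -0.61307193,  0.38259883]), 'orientation': array([-17.70576745,  -0.15833559, 111.13049999]), 'shot': 3}
```

View pics/a_side.png

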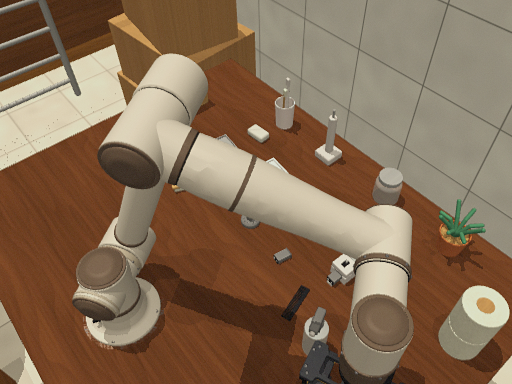

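View pics/a_top.png

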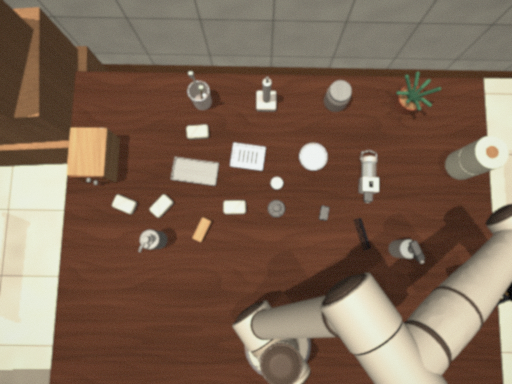

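View pics/a_wrist.png

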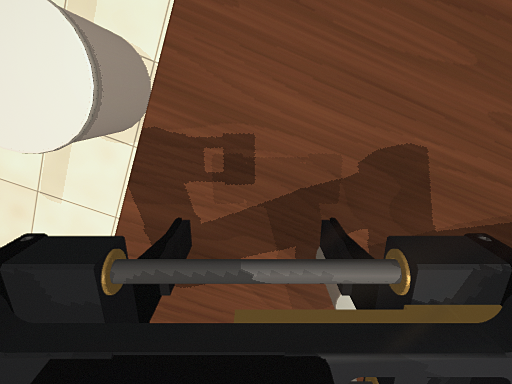

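The top picture shows four soap-like bars, at (197,131), (123,204), (161,206) and (234,207). The scrubber is at (276,208), the loose battery at (324,213), the lantern at (369,180), the tray at (195,171), the dish at (248,156) and the saucer at (313,156).

```bash
cat > h.py <<'E'
from workcell import env
import cv2, numpy as np
from scipy.spatial.transform import Rotation as R
def rot(o): return R.from_euler('xyz',o,degrees=True).as_matrix()
def pix2plane(f,uv,z):
    uv=np.atleast_2d(np.asarray(uv,float))
    d=np.c_[(uv[:,0]-f['cx'])/f['fx'],-(uv[:,1]-f['cy'])/f['fy'],-np.ones(len(uv))]@rot(f['orientation']).T
    p=np.asarray(f['position']); t=(z-p[2])/d[:,2]
    return p+d*t[:,None]
def proj(f,P):
    q=(np.atleast_2d(P)-f['position'])@rot(f['orientation'])
    return np.c_[f['cx']+f['fx']*q[:,0]/-q[:,2], f['cy']+f['fy']*(-q[:,1])/-q[:,2]]
def rect(f,mask,z):
    """min-area rect of mask contour on plane z: centre, (long,short), yaw of long axis"""
    m=mask.astype(np.uint8)
    n,l,st,_=cv2.connectedComponentsWithStats(m); m=(l==1+np.argmax(st[1:,4])).astype(np.uint8)
    c=max(cv2.findContours(m,cv2.RETR_EXTERNAL,cv2.CHAIN_APPROX_NONE)[0],key=cv2.contourArea)[:,0]
    P=pix2plane(f,c,z)[:,:2]
    (cx,cy),(w,h),a=cv2.minAreaRect((P*1000).astype(np.float32))
    if w<h: w,h,a=h,w,a+90
    return np.array([cx,cy])/1000,(round(w,1),round(h,1)),(a+90)%180-90
def down(yaw):
    """tool y down, tool z (jaw axis) along world yaw"""
    z=np.array([np.cos(np.radians(yaw)),np.sin(np.radians(yaw)),0]); y=np.array([0,0,-1.]); x=np.cross(y,z)
    return R.from_matrix(np.c_[x,y,z]).as_euler('xyz',degrees=True)
def save(f,name,crop=None,k=1):
    im=f['image']
    if crop: x0,y0,x1,y1=crop; im=im[y0:y1,x0:x1]
    cv2.imwrite(f'pics/{name}.png',cv2.resize(im,None,fx=k,fy=k,interpolation=cv2.INTER_CUBIC))
E
python3 - <<'E'
from h import *
np.set_printoptions(precision=4,suppress=True)
print(rot(env.read_state()['tool_rot']))
f=env.grab_frame('top'); save(f,'b_top',(100,90,420,270),2.5)
H=dict(battery_tray=.01,soap_dish=.01,saucer=.012,lantern=.05,cell_lantern=.0255,cell_loose=.0175,soap=.026,scrubber=.016,pump=.16,spray=.17)
for n,z in H.items():
    ms=env.trace(f,n)
    for m in ms[:5]:
        if m['score']<.2: continue
        c,s,a=rect(f,m['mask'],z); print(n,round(m['score'],2),c,s,round(a,1),'px',proj(f,[c[0],c[1],z])[0].round(0),'r',np.hypot(*c).round(3))
print(env.read_state()['clock'])
E
```

```text
[[ 0.9328 -0.0007 -0.3604]
 [ 0.3604  0.0015  0.9328]
 [-0.0001 -1.      0.0016]]
battery_tray 0.76 [0.5811 0.2959] (158.3, 83.2) 82.4 px [195. 171.] r 0.652
saucer 0.78 [ 0.6409 -0.1187] (92.0, 90.1) -89.0 px [313. 156.] r 0.652
saucer 0.26 [0.5817 0.2973] (154.4, 80.1) 83.0 px [194. 171.] r 0.653
lantern 0.88 [ 0.5716 -0.3042] (124.7, 68.0) -1.0 px [369. 175.] r 0.647
cell_loose 0.71 [0.6364 0.1119] (112.2, 80.3) 84.9 px [248. 156.] r 0.646
cell_loose 0.66 [ 0.4416 -0.1555] (48.2, 26.9) -11.5 px [324. 213.] r 0.468
soap 0.79 [0.4554 0.4038] (76.3, 49.4) -43.0 px [161. 206.] r 0.609
soap 0.79 [0.4594 0.5292] (77.9, 44.2) 66.8 px [124. 204.] r 0.701
soap 0.68 [0.4576 0.1526] (72.0, 44.8) -88.7 px [234. 207.] r 0.482
scrubber 0.79 [0.4559 0.0099] (55.5, 55.3) 0.8 px [276. 208.] r 0.456
pump 0.64 [0.3409 0.3872] (82.4, 54.1) 86.6 px [154. 239.] r 0.516
spray 0.77 [ 0.3225 -0.3801] (109.8, 60.3) 79.7 px [407. 249.] r 0.499
0.7
```

View pics/b_top.png

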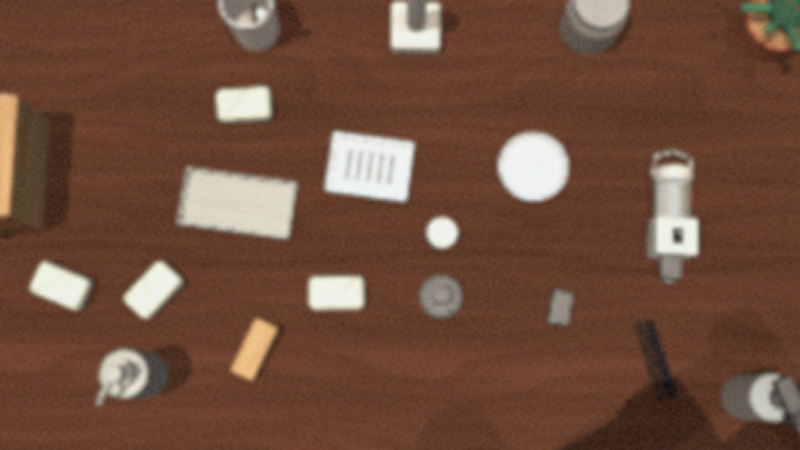

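Soap candidates and their distance from the base: (234,207) at 0.48 m, (161,206) at 0.61 m, (124,204) at 0.70 m, and (197,131) farther still. Nearest is (234,207). I'll confirm it in a crop before I grasp it. The loose battery comes first.

Run:
```python
from h import *
np.set_printoptions(precision=4,suppress=True)
env.goto([0.4416,-0.1555,0.17],down(78.5))
s=env.read_state();print(s['clock'],s['joint_positions'],s['position'],s['tool_rot'])
f=env.grab_frame('wrist'); save(f,'c_wrist'); print(f['position'],f['orientation'])
for m in env.trace(f,'cell_loose')[:3]: print(m['score'],rect(f,m['mask'],.0175))
for m in env.search_frame(f,'cell_loose')[:3]: print(m)
```

```text
2.4583 [   0.5115    9.5861  -25.2641    0.0108  -55.1299 -102.0418] [ 0.4418 -0.1559  0.1701] [-90.0045  -0.0212 -11.5242]
[ 0.3601 -0.139   0.3311] [-17.7123  -0.0222  78.4839]
0.9 (array([ 0.4396, -0.1551]), (49.8, 25.6), -10.824668884277344)
0.42 (array([0.457 , 0.1245]), (49.5, 39.0), 2.586125135421753)
{'xyz': [0.44, -0.156, 0.0221], 'score': 0.67}
```

View pics/c_wrist.png

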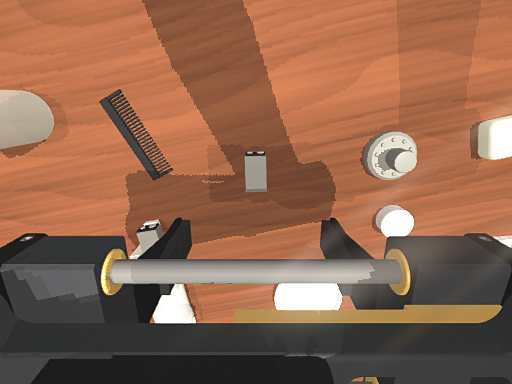

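The loose battery is at (255,172) and free of its neighbours; wrist and top views agree within 2 mm. Grasping it and looking over the tray.

Run:
```python
from h import *
np.set_printoptions(precision=4,suppress=True)
o=down(79)
env.gripper_to(0.6,20)
env.move_straight([0.440,-0.1553,0.05],o,rate=.3)
print(env.move_straight([0.440,-0.1553,0.004],o,rate=.1,force_limit=8))
env.gripper_to(0.0,20)
s=env.read_state();print(s['clock'],s['position'],s['opening'],s['opening']*87)
env.move_straight([0.440,-0.1553,0.10],o,rate=.3)
env.goto([0.55,0.28,0.17],down(82.4))
s=env.read_state();print(s['clock'],s['opening']*87,s['joint_positions'])
f=env.grab_frame('wrist'); save(f,'d_wrist')
for m in env.trace(f,'battery_tray')[:3]: print(m['score'],rect(f,m['mask'],.010))
f=env.grab_frame('top'); save(f,'d_top',(40,60,440,384),2)
for m in env.trace(f,'soap')[:6]: print('soap',m['score'],rect(f,m['mask'],.026))
print(env.read_state()['clock'])
```

```text
False
5.2167 [ 0.4401 -0.1553  0.0042] 0.3022170541006679 26.292883706758108
7.35 26.152313233582195 [  41.8975   23.5559   -5.1106   -0.0012  -61.3993 -139.5774]
0.6 (array([0.5807, 0.2976]), (155.4, 82.7), 83.04095458984375)
soap 0.85 (array([0.4553, 0.4037]), (76.4, 49.3), -42.74774932861328)
soap 0.74 (array([0.4577, 0.1526]), (72.1, 44.7), -89.04113554954529)
soap 0.72 (array([0.7209, 0.2914]), (78.3, 53.4), -84.06964683532715)
7.55
```

View pics/d_wrist.png

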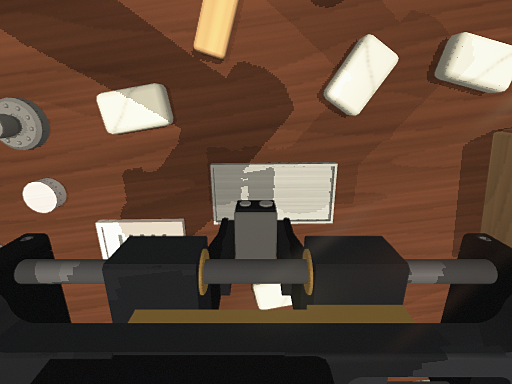

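View pics/d_top.png

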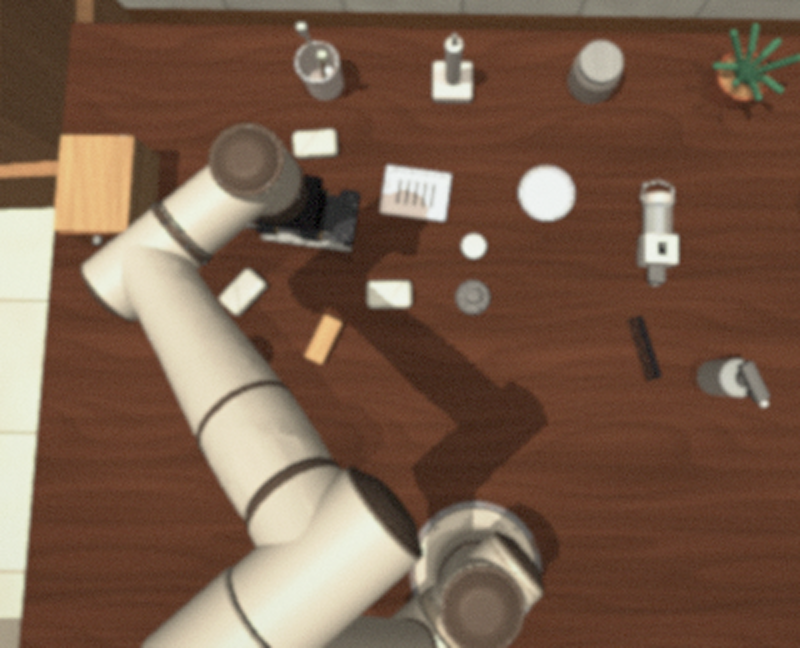

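The wrist picture shows the cell held level above the tray, whose corners are at (212,164), (336,164) and (333,222). The arm over the base hides no extra soap: only bare wood shows where the arm stood before. Placing it, then looking at the lantern.

Run:
```python
from h import *
np.set_printoptions(precision=4,suppress=True)
a=82.8; u=np.array([np.cos(np.radians(a)),np.sin(np.radians(a))]); T=np.array([.581,.2972]); o=down(a)
p=T+.030*u
env.move_straight([*p,0.06],o,rate=.3)
print(env.move_straight([*p,0.0085],o,rate=.08,force_limit=6), env.read_state()['position'])
env.gripper_to(0.45)
env.move_straight([*p,0.12],o,rate=.3)
env.goto([0.49,-0.305,0.17],down(90))
s=env.read_state();print(s['clock'],s['joint_positions'])
f=env.grab_frame('wrist'); save(f,'e_wrist')
for n,z in (('cell_lantern',.0255),('cell_loose',.0255),('lantern',.052)):
  for m in env.trace(f,n)[:3]: print(n,m['score'],rect(f,m['mask'],z))
f=env.grab_frame('top'); save(f,'e_top',(140,120,420,280),2.8)
```

```text
True [0.5836 0.326  0.0078]
12.1333 [-15.7538  19.8852 -10.8326  -0.0005 -59.2831 -74.1784]
cell_lantern 0.87 (array([ 0.4989, -0.3071]), (34.9, 25.5), -2.28009033203125)
lantern 0.89 (array([ 0.5411, -0.3079]), (88.9, 55.8), -0.14923095703125)
lantern 0.27 (array([ 0.453 , -0.0513]), (53.5, 26.2), 16.22300148010254)
```

View pics/e_wrist.png

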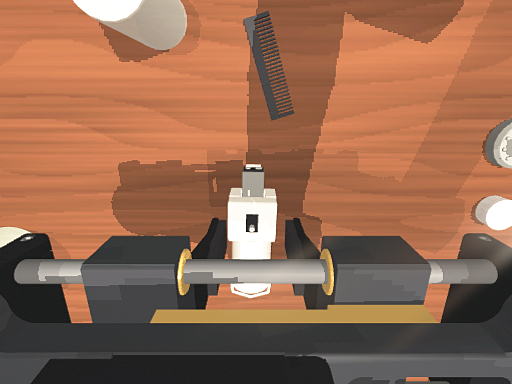

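View pics/e_top.png

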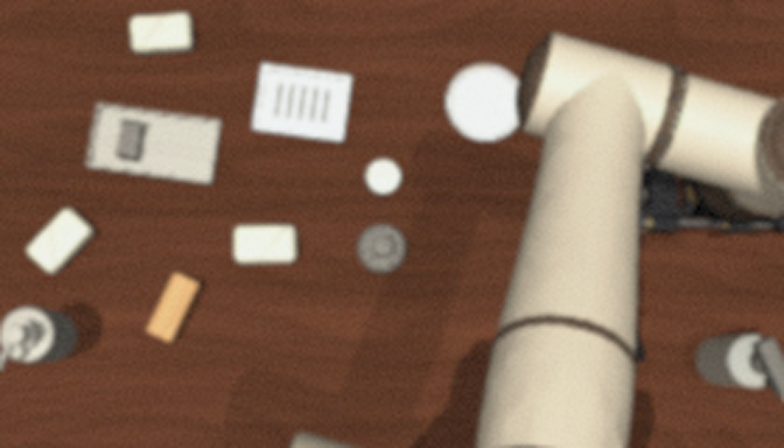

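The top picture shows the loose battery flat in the tray at (131,140) of the crop. The wrist picture shows the lantern cell sticking out at (253,180). I'll enlarge that.

Run:
```python
import cv2
im=cv2.imread('pics/e_wrist.png')[150:250,200:310]
cv2.imwrite('pics/e_crop.png',cv2.resize(im,None,fx=6,fy=6,interpolation=cv2.INTER_CUBIC))
```

```text
(no output)
```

View pics/e_crop.png

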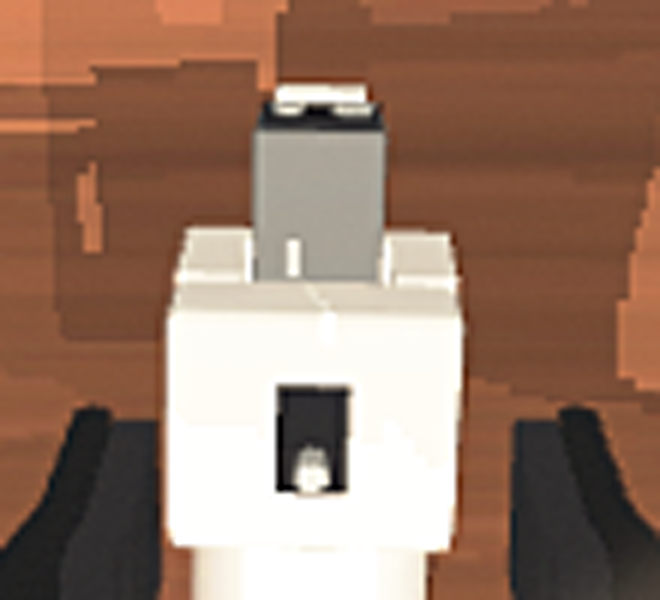

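Run:
```python
from h import *
np.set_printoptions(precision=4,suppress=True)
f=env.grab_frame('wrist')
for n,p,z in (('FL',(256,130),.0255),('FR',(384,130),.0255),('BL',(252,280),.0255),('BR',(382,280),.0255),('footTopL',(168,312),.052),('footTopR',(462,318),.052),('backTopL',(175,545),.052),('backTopR',(450,550),.052),('footbase L',(185,230),0.0),('R',(448,235),0.0)):
    print(n,pix2plane(f,[200+p[0]/6-.5+.08,150+p[1]/6-.5+.08],z)[0])
```

```text
FL [ 0.4855 -0.3197  0.0255]
FR [ 0.4855 -0.2947  0.0255]
BL [ 0.5167 -0.3209  0.0255]
BR [ 0.5166 -0.2948  0.0255]
footTopL [ 0.5134 -0.3352  0.052 ]
footTopR [ 0.5146 -0.2807  0.052 ]
backTopL [ 0.5618 -0.3353  0.052 ]
backTopR [ 0.5628 -0.2819  0.052 ]
footbase L [ 0.5144 -0.3366  0.    ]
R [ 0.5154 -0.2798  0.    ]
```

The foot face is at x≈0.515 with yaw about −1°. The cell sticks out from 0.4855 to 0.516, centred at y≈−0.3075. Gripping and drawing it out.

Run:
```python
from h import *
np.set_printoptions(precision=4,suppress=True)
o=down(89)
env.gripper_to(0.5,15)
env.move_straight([.498,-.3073,.06],o,rate=.3)
print(env.move_straight([.498,-.3073,.012],o,rate=.1,force_limit=8))
env.gripper_to(0,15)
s=env.read_state();print(s['clock'],s['opening']*87,s['force'])
print(env.move_straight([.467,-.3073+.0005,.0122],o,rate=.06,force_limit=12))
s=env.read_state();print(s['clock'],s['opening']*87,s['position'],s['force'])
f=env.grab_frame('wrist'); save(f,'f_wrist',(150,100,400,280),3)
```

```text
False
14.45 26.342688126686827 [-0.1732  0.767   3.9488]
False
15.1167 26.550863402554075 [ 0.4654 -0.3068  0.0124] [-1.7421 -0.2718  5.9772]
```

View pics/f_wrist.png

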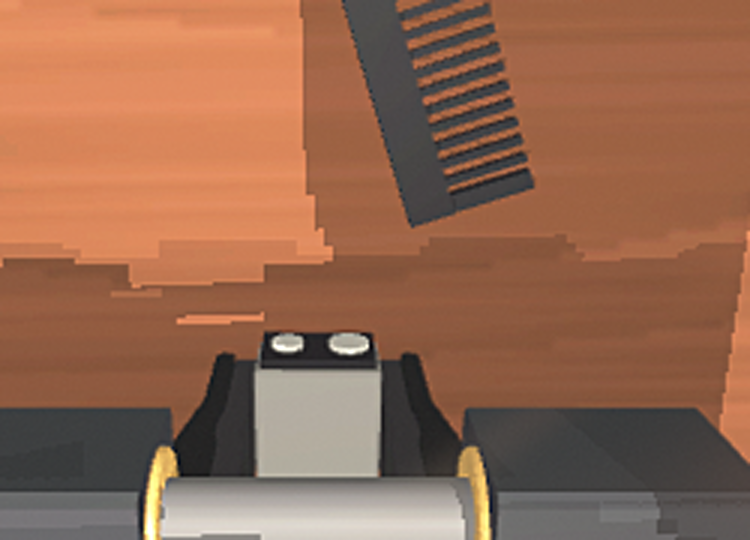

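Drawn out 33 mm, with the cell still square between the fingers and the terminals at (288,343) and (350,343) of the crop. The grip is 12 mm off the cell's middle, so I'll allow for that when placing it.

Run:
```python
from h import *
np.set_printoptions(precision=4,suppress=True)
o=down(89)
env.move_straight([.463,-.3068,.13],o,rate=.3)
a=82.8; r=np.radians(a); u=np.array([np.cos(r),np.sin(r)]); v=np.array([np.sin(r),-np.cos(r)])
T=np.array([.581,.2972]); p=T-.030*u-.012*v; o=down(a)
env.goto([*p,.13],o)
f=env.grab_frame('wrist'); save(f,'g_wrist',(150,100,400,280),3)
s=env.read_state();print(s['clock'],s['opening']*87,s['joint_positions'])
```

```text
17.8583 26.268330390951064 [  40.1368   26.4409   -6.5903    0.0028  -56.9768 -137.4252]
```

View pics/g_wrist.png

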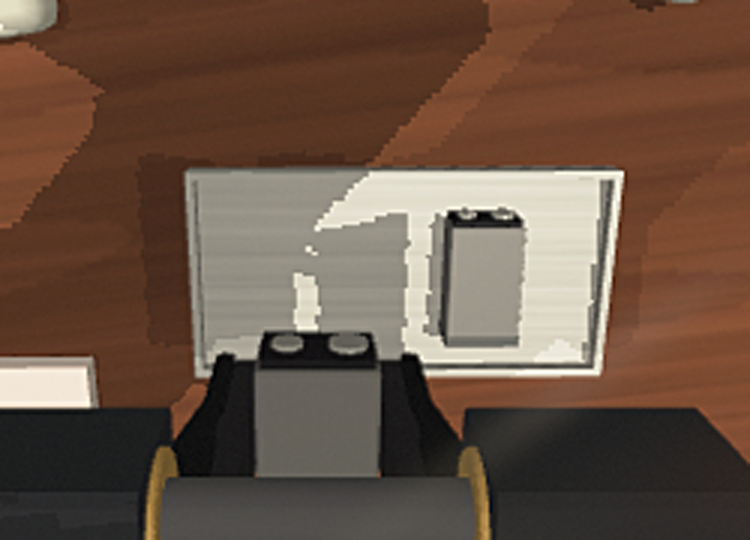

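The wrist crop shows the first battery flat in the tray at (480,280) and the second held over the free half. Lowering it, then looking at the soap.

Run:
```python
from h import *
np.set_printoptions(precision=4,suppress=True)
a=82.8; r=np.radians(a); u=np.array([np.cos(r),np.sin(r)]); v=np.array([np.sin(r),-np.cos(r)])
T=np.array([.581,.2972]); p=T-.030*u-.012*v; o=down(a)
env.move_straight([*p,.04],o,rate=.3)
print(env.move_straight([*p,0.0085],o,rate=.08,force_limit=6), env.read_state()['position'])
env.gripper_to(0.45)
env.move_straight([*p,.10],o,rate=.3)
for j in (1,181): print(j,env.inverse_kinematics([.4576,.1526,.17],down(j)))
j=1
env.goto([.4576,.1526,.17],down(j))
env.gripper_to(0.85)
s=env.read_state();print(s['clock'],s['joint_positions'])
f=env.grab_frame('wrist'); save(f,'i_wrist')
for n,z in (('soap',.020),('scrubber',.016),('battery_tray',.01),('soap_dish',.01)):
  for m in env.trace(f,n)[:3]: print(n,m['score'],rect(f,m['mask'],z))
f=env.grab_frame('top'); save(f,'i_top',(140,120,420,280),2.8)
```

```text
True [0.5653 0.269  0.008 ]
1 [ 37.7888  10.9598 -23.5113   0.     -55.5289 143.2112]
181 [ 37.7888  10.9598 -23.5113   0.     -55.5289 -36.7888]
24.725 [ 37.7882  10.9612 -23.5124  -0.0005 -55.5293 143.2115]
soap 0.8 (array([0.4578, 0.1552]), (75.2, 45.6), -88.9853857755661)
scrubber 0.75 (array([0.4558, 0.0423]), (45.8, 13.7), 1.0339605808258057)
soap_dish 0.88 (array([0.6357, 0.114 ]), (114.5, 88.1), 83.17346954345703)
```

View pics/i_wrist.png

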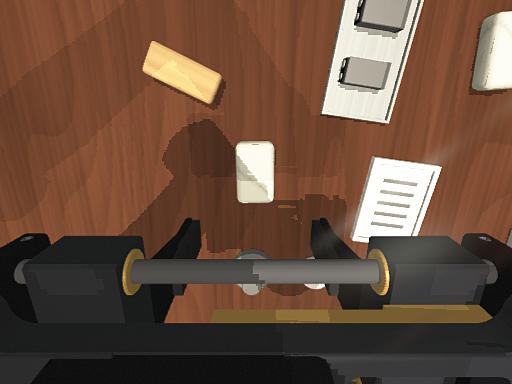

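View pics/i_top.png

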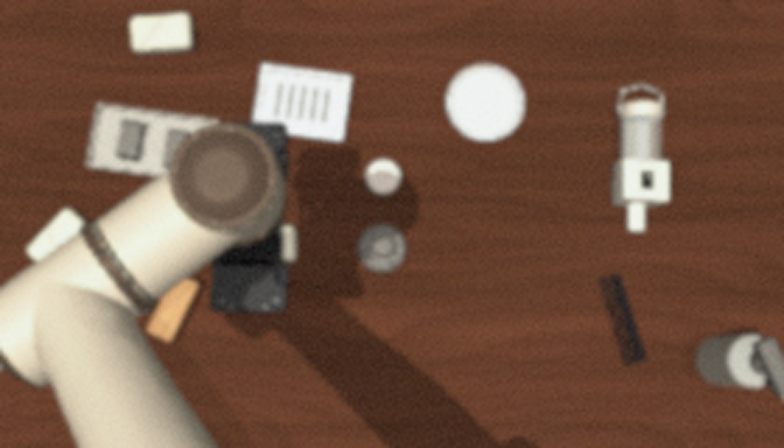

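Both batteries show in the tray, at (365,72) and (388,12), and the soap at (255,172). Before I reach for the soap, here is the enlarged crop.

Run:
```python
import cv2
im=cv2.imread('pics/i_wrist.png')
cv2.imwrite('pics/i_crop.png',cv2.resize(im[130:215,220:290],None,fx=6,fy=6,interpolation=cv2.INTER_CUBIC))
im=cv2.imread('pics/i_wrist.png')
cv2.imwrite('pics/i_crop2.png',cv2.resize(im[0:250,320:450],None,fx=2.4,fy=2.4,interpolation=cv2.INTER_CUBIC))
```

```text
(no output)
```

View pics/i_crop.png

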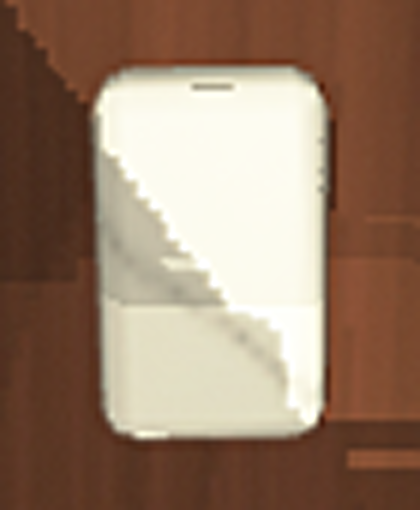

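View pics/i_crop2.png

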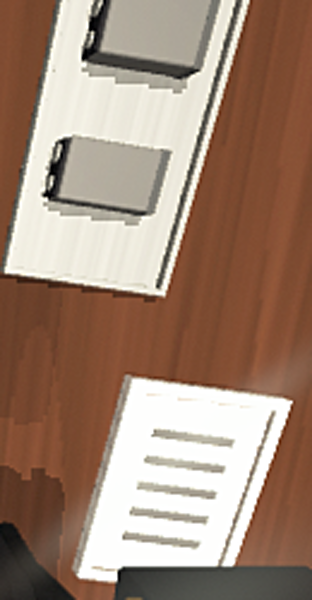

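The crop shows a rounded cream bar, about 46×75 mm, lying free. It is the nearest of the four to the base (0.48 m against 0.61 m or more). Grasping it.

Run:
```python
from h import *
np.set_printoptions(precision=4,suppress=True)
o=down(1); p=[.4577,.1538]
env.move_straight([*p,.05],o,rate=.3)
print(env.move_straight([*p,.0085],o,rate=.1,force_limit=8))
env.gripper_to(0,20)
s=env.read_state();print(s['clock'],s['position'],s['opening']*87)
env.move_straight([*p,.12],o,rate=.3)
env.goto([.60,.08,.17],down(-5.5))
s=env.read_state();print(s['clock'],s['opening']*87,s['joint_positions'])
f=env.grab_frame('wrist'); save(f,'j_wrist')
for n,z in (('soap_dish',.010),('soap',.15)):
  for m in env.trace(f,n)[:3]: print(n,m['score'],rect(f,m['mask'],z))
```

```text
False
26.7417 [0.4577 0.1538 0.0087] 45.724840867690475
27.975 45.683517969465676 [ 22.8588  22.629   -6.9183  -0.052  -60.7349 151.5929]
soap_dish 0.89 (array([0.6388, 0.1129]), (113.3, 85.0), 82.46422576904297)
soap 0.95 (array([0.5997, 0.0804]), (63.6, 54.9), 84.52709197998047)
```

View pics/j_wrist.png

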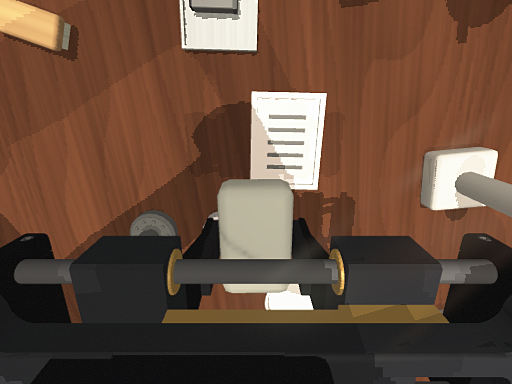

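The wrist picture shows the dish at (251,92)–(326,94) to (318,190) and the soap held squarely above it. Dish centre ≈(0.637, 0.1127), yaw ≈83.5°. Placing the soap, then looking at the saucer and scrubber.

Run:
```python
from h import *
np.set_printoptions(precision=4,suppress=True)
o=down(-6.5); p=[.637,.1127]
env.move_straight([*p,.05],o,rate=.25)
print(env.move_straight([*p,.0146],o,rate=.07,force_limit=6), env.read_state()['position'])
env.gripper_to(0.6)
env.move_straight([*p,.12],o,rate=.3)
q=[.456,.0099]
env.goto([q[0],q[1],.17],down(90))
s=env.read_state();print(s['clock'],s['joint_positions'])
f=env.grab_frame('wrist'); save(f,'k_wrist')
for n,z in (('scrubber',.016),('soap_dish',.010),('soap',.03),('saucer',.012)):
  for m in env.trace(f,n)[:2]: print(n,m['score'],rect(f,m['mask'],z))
print(env.search_frame(f,'scrubber')[:2])
f=env.grab_frame('top'); save(f,'k_top',(140,100,420,280),2.8)
for n,z in (('scrubber',.016),('soap_dish',.010),('soap',.032),('saucer',.012)):
  for m in env.trace(f,n)[:4]: print(n,m['score'],rect(f,m['mask'],z))
```

```text
True [0.636  0.1122 0.0141]
34.05 [  21.7554    8.3972  -26.7803    0.0014  -54.8237 -111.7466]
scrubber 0.81 (array([0.453 , 0.0099]), (59.6, 56.8), 15.122422218322754)
soap_dish 0.76 (array([0.642 , 0.0631]), (43.6, 25.0), 0.16100065410137177)
soap 0.51 (array([0.6261, 0.0838]), (40.5, 26.1), 2.9103362560272217)
[{'xyz': [0.4501, 0.008, 0.0156], 'score': 0.71}]
scrubber 0.71 (array([0.5846, 0.3249]), (50.1, 29.2), -5.498542785644531)
scrubber 0.49 (array([0.4369, 0.008 ]), (44.8, 24.2), -89.05655115842819)
soap_dish 0.61 (array([0.6371, 0.1122]), (117.0, 85.7), 82.3083267211914)
soap 0.87 (array([0.7169, 0.2881]), (73.5, 50.4), -87.59192109107971)
soap 0.67 (array([0.6339, 0.1098]), (77.7, 52.4), 81.34917449951172)
soap 0.63 (array([0.4539, 0.4013]), (76.0, 51.5), -42.973785400390625)
soap 0.62 (array([0.4594, 0.5243]), (79.4, 48.1), 68.05994415283203)
saucer 0.57 (array([0.6367, 0.112 ]), (75.3, 48.8), 82.67807006835938)
saucer 0.51 (array([0.5864, 0.3265]), (46.3, 28.2), 0.9928846955299377)
```

View pics/k_wrist.png

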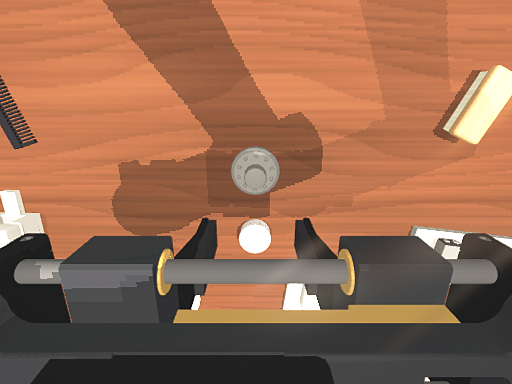

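View pics/k_top.png

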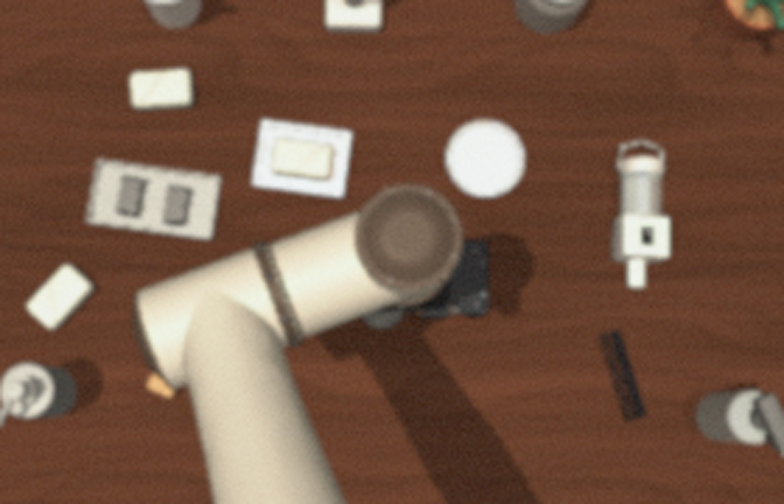

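The top picture shows the soap inside its dish at (303,158) and both batteries in the tray at (131,196) and (178,205). In the wrist picture the scrubber is at (255,171) with its knob at about (255,178). I'll locate the knob and grip it.

Run:
```python
from h import *
np.set_printoptions(precision=4,suppress=True)
f=env.grab_frame('wrist'); save(f,'l_crop',(225,140,285,200),8)
print(pix2plane(f,[255,178],.044),pix2plane(f,[255,170],.016))
print(env.inverse_kinematics([.641,-.1187,.1],down(90)))
```

```text
[[0.4542 0.0098 0.044 ]] [[0.4521 0.0097 0.016 ]]
[  3.6984  30.4199  -4.4704  -0.     -55.1097 -93.6984]
```

View pics/l_crop.png

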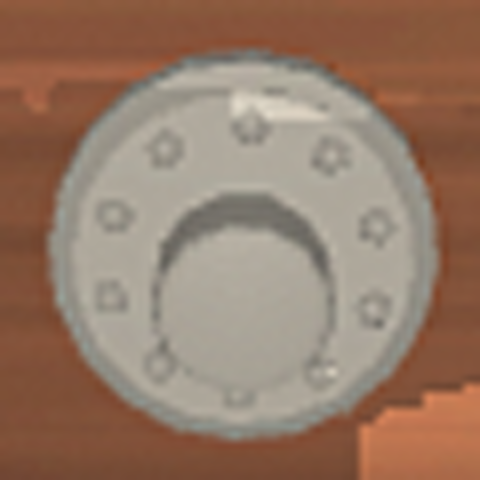

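The knob centre is at about (0.4545, 0.0098).

Run:
```python
from h import *
np.set_printoptions(precision=4,suppress=True)
o=down(90); p=[.4545,.0098]
env.move_straight([*p,.06],o,rate=.3)
print(env.move_straight([*p,.025],o,rate=.08,force_limit=6))
env.gripper_to(0,20)
s=env.read_state();print(s['clock'],s['position'],s['opening']*87)
env.move_straight([*p,.12],o,rate=.25)
env.goto([.60,-.1187,.17],o)
s=env.read_state();print(s['clock'],s['opening']*87)
f=env.grab_frame('wrist'); save(f,'m_wrist')
for n,z in (('saucer',.012),('scrubber',.16)):
  for m in env.trace(f,n)[:2]: print(n,m['score'],rect(f,m['mask'],z))
f=env.grab_frame('side'); save(f,'m_side')
for m in env.trace(f,'saucer')[:2]: print(n,m['score'],rect(f,m['mask'],.012))
```

```text
False
36.3417 [0.4546 0.0098 0.0252] 25.09010918296488
37.6917 25.713148108280233
saucer 0.73 (array([ 0.6121, -0.1194]), (90.4, 35.9), -87.51700234413147)
scrubber 0.68 (array([ 0.5936, -0.1189]), (58.1, 55.6), -38.013671875)
scrubber 0.68 (array([0.58  , 0.0022]), (63.2, 45.3), 83.08349609375)
scrubber 0.65 (array([ 0.6431, -0.1172]), (100.3, 94.4), 46.299537658691406)
```

View pics/m_wrist.png

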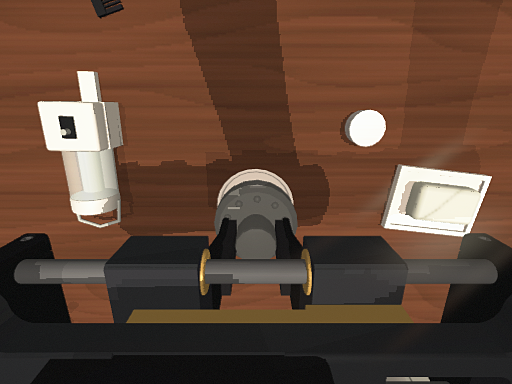

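View pics/m_side.png

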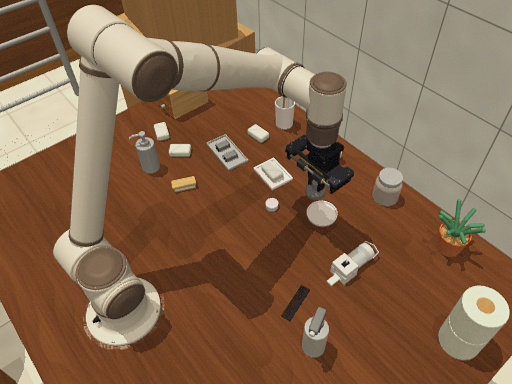

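The saucer estimates agree on about (0.642, −0.118). Wrist and side pictures both show the scrubber hanging level with its knob up. Setting it down.

Run:
```python
from h import *
np.set_printoptions(precision=4,suppress=True)
o=down(90); p=[.642,-.1182]
env.move_straight([*p,.06],o,rate=.25)
print(env.move_straight([*p,.031],o,rate=.07,force_limit=6), env.read_state()['position'])
env.gripper_to(0.55)
env.move_straight([*p,.14],o,rate=.25)
env.move_straight([.50,-.1182,.20],o,rate=.3)
f=env.grab_frame('wrist'); save(f,'n_wrist')
env.goto([.42,-.05,.35],o)
f=env.grab_frame('wrist'); save(f,'n_wrist2')
f=env.grab_frame('side'); save(f,'n_side',(100,80,400,290),2.6)
f=env.grab_frame('top'); save(f,'n_top',(100,90,420,270),2.5)
s=env.read_state();print(s['clock'],s['force'])
```

```text
True [ 0.6412 -0.1181  0.0306]
41.95 [ 0.8265  0.051  -0.1776]
```

View pics/n_wrist.png

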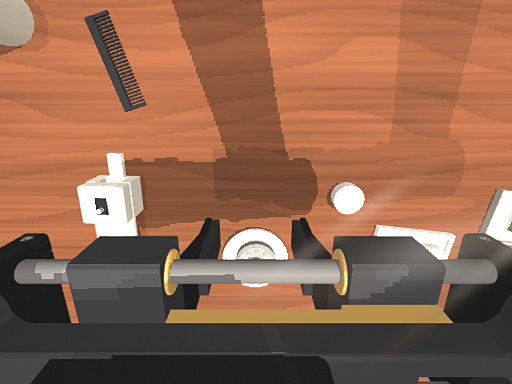

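View pics/n_side.png

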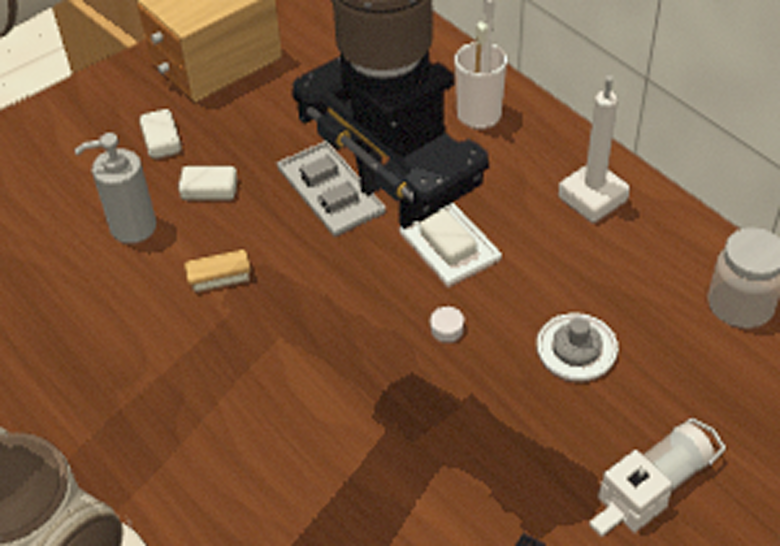

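View pics/n_top.png

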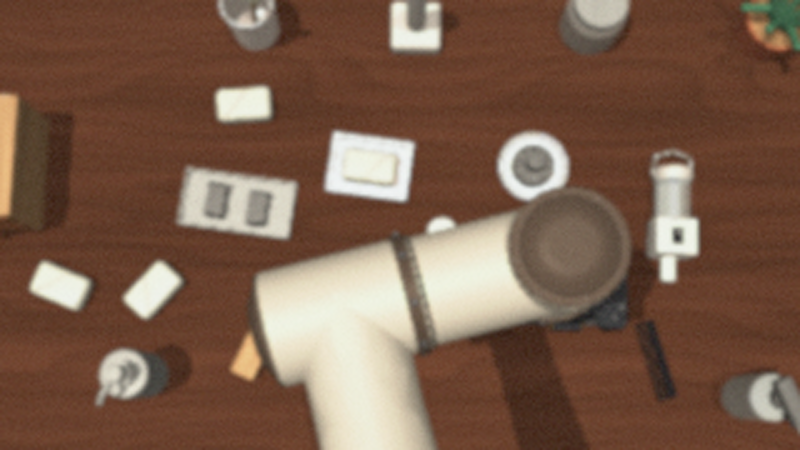

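The top crop shows the batteries at (217,201) and (259,208) in the tray, the soap at (370,166) in the dish, and the scrubber at (533,166) centred in the saucer. The pump (125,373) and spray bottle (770,398) have not moved from the first picture, and the robot is touching nothing.

```bash
python3 -c "
from workcell import env
env.close_job(); print(env.read_state()['clock'])"
```

```text
the job is handed in; nothing more can be done
the job is handed in; nothing more can be done
```

The job is finished and handed in at about 42 s of the 96 s allowed. I worked in the order asked:
1. **Loose battery:** put in the steel tray.
2. **Lantern battery:** drawn about 33 mm out of the bay, lifted and laid beside the first, with a gap of about 33 mm between them.
3. **Soap:** I took the bar nearest the base (0.48 m; the other candidates were at 0.61 m or more) and laid it in the dish.
4. **Scrubber:** set in the round saucer, knob up.

The last top and side pictures show both batteries inside the tray, the soap inside the dish and the scrubber centred in the saucer. They lie flat as far as the pictures show, and no item rests on a rim. In the top picture the pump and spray bottle stand where they were at the start. Each placing stopped on light contact at the expected height.

A few network readings were wrong, such as a battery reported as the scrubber and the soap as the saucer. I rejected those against the pictures. Estimates of the soap dish's position and angle differed by up to about 3 mm and 2.6° between views, well inside the clearance.

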